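# Shift the chopper gearbox to the red slot

## Robot

A 6-joint arm with a two-finger parallel gripper is mounted at the origin on the work surface. World frame = base frame: x ahead of the robot, y to its left, z up, the work surface at z = 0. Lengths are in m, angles in degrees, forces in N, time in s.
With the tool pointing down it reaches from about 0.425 to 0.95 m from the base axis. Payload 3.5 kg.
Tool frame: the origin (TCP) lies at the very end of the fingers, on their centre line; the grasp point (between the pads) lies 19 mm behind it; z points along the fingers, y is the line along which they close (so a half turn about z gives the same grasp; the last joint's range is limited). The gripper opens to 85 mm and grips with 20 to 120 N. Pads are 22 mm wide; open, the fingers measure 114 mm over their backs; the gripper's body (76 mm by 85 mm) begins 54 mm behind the grasp point. The pads swing forward as they close: fully open they stand 13 mm farther back than shut.
Start: joints at [-76.604, 16.404, 90.338, -0, 73.258, -8.594], TCP at [0.253, -0.626, 0.231] pointing down, gripper open.
Joint ranges: [-158.93, 158.93], [-51.34, 127.21], [12.03, 142.37], [-87.48, 267.48], [13.55, 161.25], [-162.69, 162.69]. Speed limits (degrees/s): [159.86, 159.86, 180, 180, 180, 180].

## Interface

Orientations are given as a 3x3 rotation matrix whose columns are the frame's x, y, z axes.
In Python, from bench import ctrl gives the robot as it stands. The module is installed in compiled form; this text tells all that it offers. Calls block until the motion is done:
- ctrl.move_ptp(position, orientation): joint-space move of the TCP to a pose.
- ctrl.move_l(position, rate=0.15, rotation=None, max_force=None): straight line of the TCP; rotation=None keeps the orientation; rate is the mean speed in m/s. With max_force (N) it stops when the force on the tool has changed by that much, and returns True; else False.
- ctrl.set_joints(angles): joint-space move.
- ctrl.set_gripper(opening, grip_force=None): finger opening in m; grip_force is the grip in N (None keeps the last); returns when the fingers have stopped.
- ctrl.sleep(seconds).
- ctrl.ik(position, orientation): joint angles nearest the present ones, or None.
- ctrl.get_obs(): the state.
- ctrl.snapshot(name): name is "scene" or "top" or "wrist"; returns a dict with "pixels" (384x512x3 uint8, blue, green, red), "camera_matrix" (3x3 intrinsics, pixels), "R" (3x3) and "t" (3): a world point X has camera coordinates R X + t. Camera axes: x right, y down, z forward; pixel columns grow to the right and rows downward; lengths in m; the calibration is good to about 2 mm. The wrist camera is an equidistant fisheye: a pixel r from the principal point sees the ray r / f radians off the axis. A picture is of the moment at which its call begins. There is no depth.
A pose or a line that the arm cannot do raises ctrl.IKError and nothing moves.
- ctrl.hand_in(): hands the job in; it is judged then, once.
The state is a dict: "clock": time; "joint_pos": joint angles; "joint_vel": joint speeds; "tau": joint torques, N m; "position": TCP position; "tcp_rot": TCP orientation; "contact_force": force on the tool from outside, world axes, zero at the start; "torque": the same for the moment, N m; "gripper_width": finger opening in m; "gripper_force": force on a finger pad.
Only numpy, scipy, OpenCV 4.12 (cv2) and the standard library are available. Lean on these libraries where they do the work, as an engineer would, in place of code of your own. Each camera call takes 0.05 s, during which the arm holds its last target. There are 200 camera calls.

## Task

Push the black-knobbed selector lever of the blue chopper gearbox through its gate into the slot marked with the red dot, fully home, without running it into any other coloured slot on the way. Only push it, without forcing it, using the shut fingertips or the outside of the fingers: do not take hold of the knob, leave the things around the gearbox where they are, and finish with the hand clear.

Things in the scene. Friction and masses are not known exactly. Their poses are not given: they have to be found in the camera images.
- gearbox: blue gearbox fixed to the table, 170 mm (its x) by 150 mm (its y) by 70 mm high, bare metal gate plate on top, four 10 mm high feet at its sides. A black bladed chopper wheel (90 mm across, top 93 mm above the table) stands off its +x face, out to x = 121 mm. Origin: centre of its underside, on the table; z up.
- gate (a point): centre of the gate, on top of the plate, 70 mm above the table; axes as the gearbox. The dark slots are 20 mm wide: a cross channel along y at x = 0, from y = -55 to 55 mm, and three channels along x at y = -45, 0 and 45 mm, each from x = -50 to 50 mm. So six slots lead off the cross channel: two plain ones in the middle, four outer ones with a coloured dot beyond the end.
- knob: selector lever: upright black knob, 28 mm diameter, 44 mm tall (103 to 147 mm above the table), white cap, on a 12 mm round steel stem standing in the gate. Origin: the knob's centre, on the lever's axis, 125 mm up. The lever never tilts or turns: it slides upright, needs 2 to 4 N, stays where it is left and has 4 mm of play each side in the slots. It starts anywhere along the middle channel.
- cross (a joint): place of the lever along the gearbox's y axis, m: 0 in the middle channel, +0.045 / -0.045 on the centre lines of the outer channels (stops at +-0.048). Can change only while the lever is in the cross channel (joint shift within about 4 mm of 0).
- shift (a joint): place of the lever along the gearbox's x axis, m: 0 in the cross channel, stops at +0.042 and -0.042 (fully home at the ends of the slots).
- dot_red: the slot to choose: red dot, 22 mm across, 1.5 mm thick, flat on the gate plate (70 mm above the table) past the end of one of the four outer slots, on that slot's line; origin: its centre. With the lever fully home in that slot, the lever's axis is 24 mm (horizontally) from it. Which outer slot has which colour changes. Fixed, nothing to press.
- dot_blue: blue dot, 22 mm across, 1.5 mm thick, flat on the gate plate (70 mm above the table) past the end of one of the four outer slots, on that slot's line; origin: its centre. With the lever fully home in that slot, the lever's axis is 24 mm (horizontally) from it. Which outer slot has which colour changes. Fixed, nothing to press.
- dot_yellow: yellow dot, 22 mm across, 1.5 mm thick, flat on the gate plate (70 mm above the table) past the end of one of the four outer slots, on that slot's line; origin: its centre. With the lever fully home in that slot, the lever's axis is 24 mm (horizontally) from it. Which outer slot has which colour changes. Fixed, nothing to press.
- dot_green: green dot, 22 mm across, 1.5 mm thick, flat on the gate plate (70 mm above the table) past the end of one of the four outer slots, on that slot's line; origin: its centre. With the lever fully home in that slot, the lever's axis is 24 mm (horizontally) from it. Which outer slot has which colour changes. Fixed, nothing to press.
- tape_roll: loose roll of greenish tape lying flat, 84 mm across, 24 mm high, beside the gearbox; origin: centre of its underside. To be left alone.
- hex_keys: loose set of hex keys in a red plastic holder, about 110 by 46 mm, 14 mm high, beside the gearbox; origin: centre of the holder's underside. To be left alone.
- optic_post: loose steel post on a round black foot 48 mm across, 87 mm high, beside the gearbox; origin: centre of its underside. To be left alone.

How it is judged (in metres and radians):
At the end, for the whole second after the job is handed in: The lever's axis is within 30 mm, seen from above, of the red dot's centre (it is 24 mm when fully home, so within about 6 mm of the end of the slot) and at rest; tape roll, hex keys and post within 15 mm of where they started, the post upright (horizontal distance between knob and dot_red below 0.03 m and linear speed of knob below 0.01 m/s and distance of each of tape_roll, hex_keys, optic_post from where it was at the start of the episode below 0.015 m and angle between optic_post's own z axis and vertical below 0.2 rad); the robot touches nothing.
It fails at once if the lever was run into a slot with another colour (within 30 mm of its dot's centre) (horizontal distance between knob and dot_blue below 0.03 m or horizontal distance between knob and dot_yellow below 0.03 m or horizontal distance between knob and dot_green below 0.03 m).
It fails at once if the knob was taken hold of: fingers at both sides of it, reaching down past its top and touching it (horizontal distance between the grasp point and knob below 0.012 m and z of the grasp point in the frame of knob below 0.036 m and contact force between the fingers and knob above 1 N).
It fails at once if the lever was forced (more than 35 N on it) (contact force between any of the fingers, the arm and knob above 35 N).
It fails at once if a bystander was moved, lifted or knocked over (distance of any of tape_roll, hex_keys, optic_post from where it was at the start of the episode above 0.015 m or angle between optic_post's own z axis and vertical above 0.2 rad).
It also fails if it takes over 59 s, if anything falls off the work surface, if the arm or the gripper's body presses on something with over 40 N, if the wrist force passes 120 N, or if a joint passes its speed limit or range.

## Working session

There is one attempt and no reset: what is moved stays moved. The work goes in short steps, each a Python script; the robot and the scene stay as the last script left them, time stands still between calls to the robot, and variables do not carry over. Pictures are saved under pics/ and viewed, at most 10 in all, crops included, and the job is handed in when it is done.

```bash
mkdir -p pics
python3 - <<'E'
from bench import ctrl
import cv2,pickle
d={}
for n in("top","scene"):
    s=ctrl.snapshot(n);d[n]=s;cv2.imwrite(f"pics/{n}0.png",s["pixels"]);print(n,s["camera_matrix"].tolist(),s["R"].tolist(),s["t"].tolist())
pickle.dump(d,open("s.pkl","wb"))
E
```

```text
top [[459.9283466792494, 0.0, 250.1599165120946], [0.0, 459.9283466792494, 196.1268400166839], [0.0, 0.0, 1.0]] [[-0.02658348828385931, -0.999596457000203, -0.010012057895502562], [-0.9841100902824853, 0.027927956029158447, -0.17534925000190804], [0.1755581053522171, 0.005191572466447265, -0.9844553820364158]] [0.06255529356988083, 0.5612676734571285, 1.1277970434776061]
scene [[398.4889443576205, 0.0, 250.76166182808225], [0.0, 398.4889443576205, 191.24296536896136], [0.0, 0.0, 1.0]] [[0.6084858321968145, 0.7935455169856102, -0.005523086799173091], [0.6680768350141987, -0.5160085143567347, -0.5361049856406547], [-0.42827366780268095, 0.3225224419841149, -0.8441332477064519]] [-0.36021301436154046, -0.3052763361515504, 1.1064168535464787]
```

View pics/top0.png

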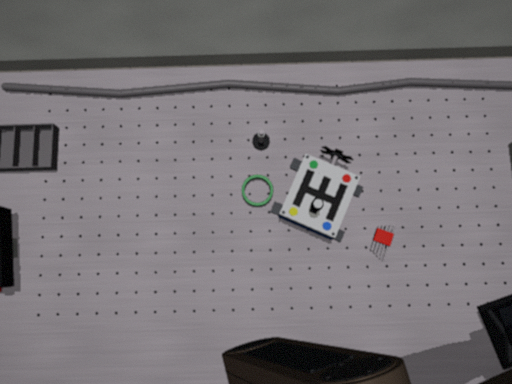

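View pics/scene0.png

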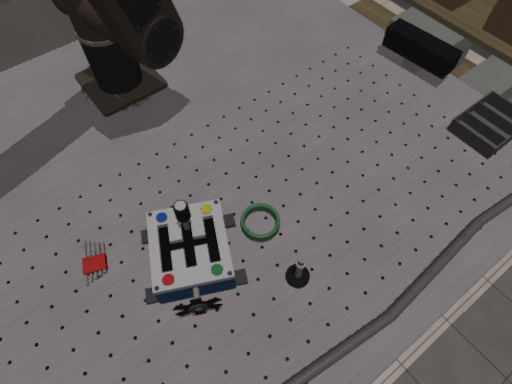

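The top view shows dots green (313,164), red (347,178), yellow (293,211) and blue (326,226), with the knob near (318,206). I'll refine these positions with colour centroids from both cameras.

```bash
cat > h.py <<'E'
import numpy as np
def ray(s,uv,z):
    K,R,t=(np.array(s[k]) for k in("camera_matrix","R","t"))
    d=R.T@np.linalg.solve(K,[*uv,1]);c=-R.T@t
    return c+d*(z-c[2])/d[2]
def proj(s,X):
    p=np.array(s["camera_matrix"])@(np.array(s["R"])@X+s["t"]);return p[:2]/p[2]
E
python3 - <<'E'
import pickle,cv2,numpy as np
from h import *
d=pickle.load(open("s.pkl","rb"))
box={"top":(270,145,370,245),"scene":(140,195,245,300)}
nom=dict(red=(.066,-.045),blue=0,yellow=0,green=0)
for n in d:
    s=d[n];x0,y0,x1,y1=box[n];c=s["pixels"][y0:y1,x0:x1];h=cv2.cvtColor(c,cv2.COLOR_BGR2HSV)
    P={}
    for col,(a,b) in dict(red=(172,8),blue=(110,125),yellow=(22,35),green=(50,80)).items():
        H=h[...,0];m=((H>=a)|(H<=b) if a>b else (H>=a)&(H<=b))&(h[...,1]>110)&(h[...,2]>90)
        k,l,st,ce=cv2.connectedComponentsWithStats(m.astype(np.uint8))
        i=1+np.argmax(st[1:,4]);uv=ce[i]+[x0,y0];P[col]=ray(s,uv,.0715)[:2];print(n,col,uv.round(1),st[i,4],P[col].round(4))
    cen=sum(P.values())/4
    v=P["green"]+P["red"]-P["yellow"]-P["blue"];print("cen",cen,"x dir deg",np.degrees(np.arctan2(v[1],v[0])),"len",np.linalg.norm(v)/2,np.linalg.norm(P["green"]-P["red"]))
    cv2.imwrite(f"pics/{n}c.png",cv2.resize(c,None,fx=5.5,fy=5.5,interpolation=cv2.INTER_CUBIC))
E
```

```text
top red [346.1 178. ] 46 [ 0.5985 -0.1964]
top blue [326.4 225.7] 19 [ 0.4791 -0.1401]
top yellow [293. 211.] 45 [ 0.5182 -0.0589]
top green [313.1 164.1] 39 [ 0.6369 -0.1151]
cen [ 0.55819569 -0.1276349 ] x dir deg -25.28941931941475 len 0.1317037353268164 0.08988211253649515
scene red [167.7 279. ] 103 [ 0.6012 -0.197 ]
scene blue [161.1 216.9] 75 [ 0.4823 -0.1405]
scene yellow [205.7 208.4] 69 [ 0.5205 -0.0593]
scene green [216.5 269.1] 83 [ 0.6397 -0.1157]
cen [ 0.56093736 -0.12810828] x dir deg -25.36006969749563 len 0.13178468946934652 0.08994502920949131
```

View pics/topc.png

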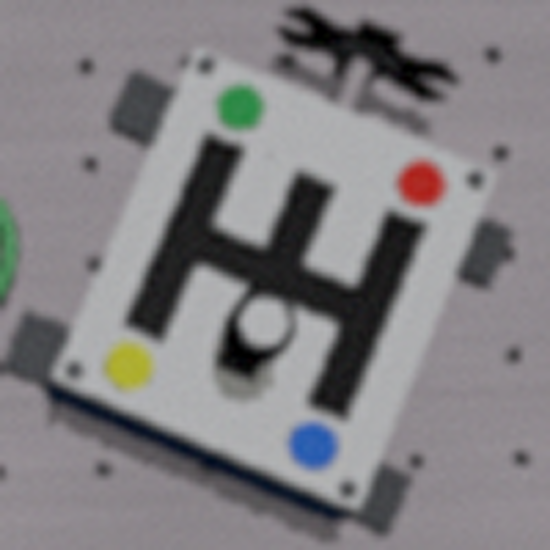

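View pics/scenec.png

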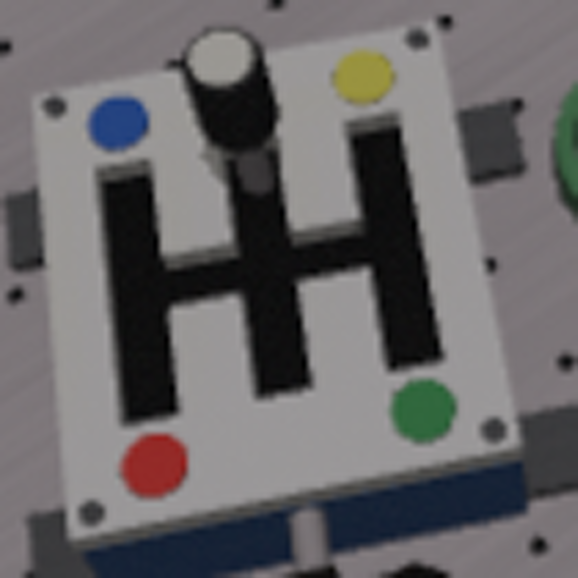

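Both crops agree: the dot rectangle measures 132 x 90 mm as it should. Red is at (+x, -y). The cap is at top px (318.5,203.5) and scene px (180.4,205.4). Next I compute the lever state and check the arm poses.

```bash
cat >> h.py <<'E'
C=np.array([.5596,-.1279]);A=np.radians(-25.32)
ex=np.array([np.cos(A),np.sin(A)]);ey=np.array([-ex[1],ex[0]])
def W(x,y,z):return [*(C+x*ex+y*ey),z]
def G(p):d=np.array(p)[:2]-C;return d@ex,d@ey
def rot(s=1):return np.array([[s*ex[0],s*ey[0],0],[s*ex[1],s*ey[1],0],[0,0,-1.]])@np.diag([1,-1,1])
E
python3 - <<'E'
from h import *
from bench import ctrl
import pickle
d=pickle.load(open("s.pkl","rb"))
for n,uv in(("top",(318.5,203.5)),("scene",(180.4,205.4))):print(G(ray(d[n],uv,.147)))
print(ctrl.get_obs()["tcp_rot"])
for s in(1,-1):
  for p in((-.075,0,.22),(-.075,0,.112),(-.02,-.045,.112),(.02,-.045,.112),(0,.04,.112)):
    q=ctrl.ik(W(*p),rot(s));print(s,p,q if q is None else np.round(q))
E
```

```text
(np.float64(-0.0392617682042623), np.float64(-0.0015603551202528693))
(np.float64(-0.03605588556319273), np.float64(0.002421234383983587))
[[ 9.27239562e-01  3.74468388e-01 -4.69951757e-04]
 [ 3.74468510e-01 -9.27237200e-01  2.12355846e-03]
 [ 3.59448760e-04 -2.14502955e-03 -9.99997635e-01]]
1 (-0.075, 0, 0.22) [-23.  -5. 115.  -0.  70.  93.]
1 (-0.075, 0, 0.112) [-23.   2. 120.  -0.  58.  93.]
1 (-0.02, -0.045, 0.112) [-28.   8. 114.  -0.  58.  88.]
1 (0.02, -0.045, 0.112) [-28.  13. 108.  -0.  59.  88.]
1 (0, 0.04, 0.112) [-19.  12. 109.  -0.  59.  96.]
-1 (-0.075, 0, 0.22) [-23.  -5. 115.  -0.  70. -87.]
-1 (-0.075, 0, 0.112) [-23.   2. 120.  -0.  58. -87.]
-1 (-0.02, -0.045, 0.112) [-28.   8. 114.  -0.  58. -92.]
-1 (0.02, -0.045, 0.112) [-28.  13. 108.  -0.  59. -92.]
-1 (0, 0.04, 0.112) [-19.  12. 109.  -0.  59. -84.]
```

Run:
```python
from h import *
from bench import ctrl
ctrl.set_gripper(0)
ctrl.move_ptp(W(-.09,0,.24),rot(1))
ctrl.move_l(W(-.09,0,.113),.12)
r=ctrl.move_l(W(-.045,0,.113),.03,max_force=1.5)
o=ctrl.get_obs();print(r,G(o["position"]),o["position"],o["contact_force"],o["clock"],o["gripper_width"])
import cv2
for n in("top","wrist"):cv2.imwrite(f"pics/{n}1.png",ctrl.snapshot(n)["pixels"])
```

```text
True (np.float64(-0.06226181488125806), np.float64(-4.7104009033384855e-05)) [ 0.50329933 -0.10131486  0.11246103] [ 0.06199525 -0.27093559  0.34154908] 5.1083 -0.00016865963584940618
```

View pics/wrist1.png

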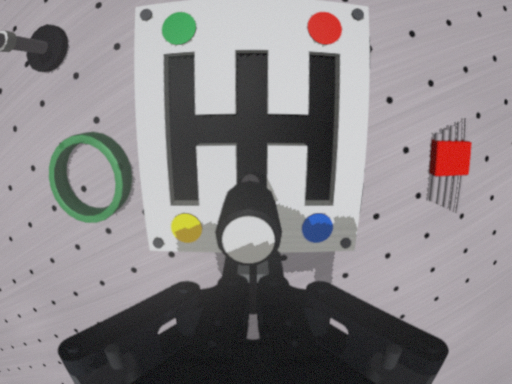

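The wrist view shows the lever right in front of the shut fingers (cap at 248,240), and contact came where expected. Now I push it into the cross channel.

Run:
```python
from h import *
from bench import ctrl
r=ctrl.move_l(W(-.0247,0,.113),.04,max_force=15)
o=ctrl.get_obs();print(r,G(o["position"]),o["contact_force"],o["clock"])
ctrl.move_l(W(-.06,0,.113),.1)
import cv2
s=ctrl.snapshot("top");cv2.imwrite("pics/top2.png",cv2.resize(s["pixels"][130:255,250:390],None,fx=4.5,fy=4.5,interpolation=2))
s=ctrl.snapshot("scene");cv2.imwrite("pics/scene2.png",cv2.resize(s["pixels"][170:310,120:280],None,fx=4,fy=4,interpolation=2))
import pickle;pickle.dump(s,open("s2.pkl","wb"))
for x in(-.01,0,.01):print(x,(proj(s,W(x,0,.147))-[120,170])*4)
```

```text
False (np.float64(-0.024452040390735588), np.float64(-3.6412866513619805e-05)) [-1.52345041  0.2506285  -0.81183211] 6.3167
-0.01 [243.08836612 192.16614763]
0 [245.77969225 211.70700105]
0.01 [248.51161563 231.54261807]
```

View pics/scene2.png

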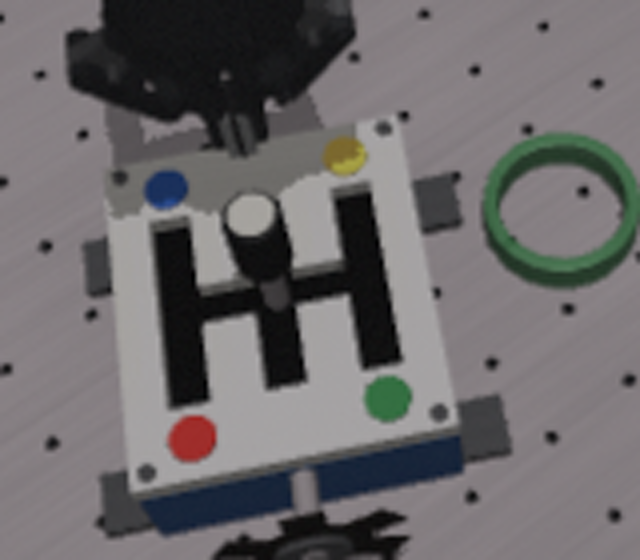

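The cap is at (250,213) in the crop, against about 214 predicted for shift = 0, so the lever sits in the cross channel. Next is the push toward -y.

Run:
```python
from h import *
from bench import ctrl
import cv2
ctrl.move_l(W(-.06,.06,.113),.15)
ctrl.move_l(W(0,.06,.113),.15)
r=ctrl.move_l(W(0,0.01,.113),.03,max_force=1.5)
o=ctrl.get_obs();y=G(o["position"])[1];print(r,G(o["position"]),o["contact_force"],o["clock"])
if r and .015<y<.045:
    r=ctrl.move_l(W(0,y-.0455,.113),.04,max_force=12)
    o=ctrl.get_obs();print(r,G(o["position"]),o["contact_force"],o["clock"])
    ctrl.move_l(W(0,G(o["position"])[1]+.03,.113),.1)
    s=ctrl.snapshot("scene");cv2.imwrite("pics/scene3.png",cv2.resize(s["pixels"][170:310,120:280],None,fx=4,fy=4,interpolation=2))
    for y in(0,-.04,-.045):print(y,(proj(s,W(0.0014,y,.147))-[120,170])*4)
```

```text
True (np.float64(-0.00022383632571418868), np.float64(0.027937000736187004)) [-0.58119839  0.53524494 -0.00425724] 9.0667
False (np.float64(0.00011602338389504487), np.float64(-0.017573193746668183)) [ 0.1452204   1.53950937 -0.55439165] 10.3667
0 [246.15969669 214.46609107]
-0.04 [154.93083193 231.81904326]
-0.045 [143.44729441 234.00336593]
```

View pics/scene3.png

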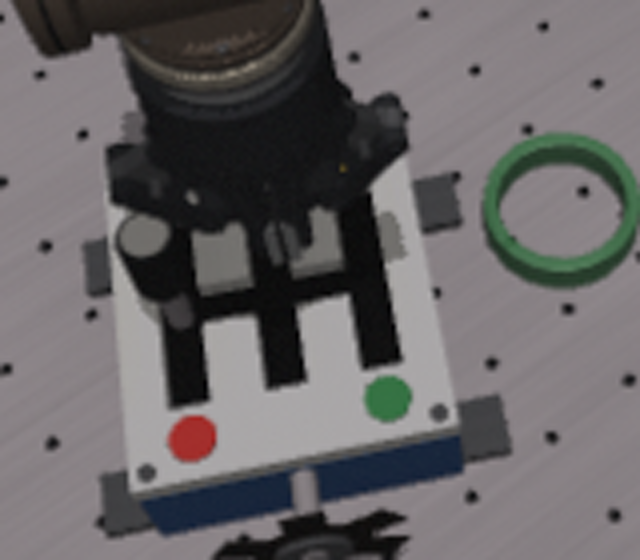

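The cap is at (144,236), which puts the lever on the red slot's line. Now the final push.

Run:
```python
from h import *
from bench import ctrl
import cv2
ctrl.move_l(W(-.06,.013,.113),.15)
ctrl.move_l(W(-.06,-.045,.113),.15)
r=ctrl.move_l(W(.0185,-.045,.113),.04,max_force=12)
o=ctrl.get_obs();print(r,G(o["position"]),o["contact_force"],o["clock"])
ctrl.move_l(W(-.04,-.045,.113),.12)
ctrl.move_l(W(-.07,-.045,.25),.15)
s=ctrl.snapshot("scene");cv2.imwrite("pics/scene4.png",cv2.resize(s["pixels"][170:310,60:320],None,fx=3,fy=3,interpolation=2))
for x in(.035,.042):print(x,(proj(s,W(x+.0014,-.045,.147))-[60,170])*3)
```

```text
False (np.float64(0.01815796426017734), np.float64(-0.044993561985116615)) [-2.49725732  1.66146495 -0.60214391] 14.0667
0.035 [292.87308074 229.46495827]
0.042 [293.96521673 240.61069651]
```

View pics/scene4.png

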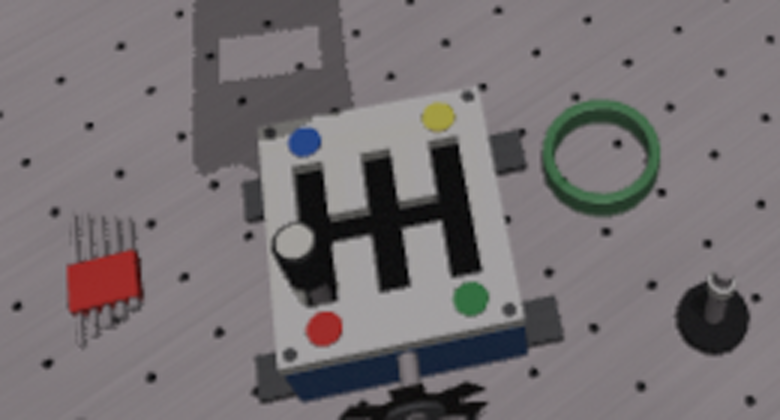

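The cap is at (295,240), against (294,240.6) predicted for fully home. The bystanders are untouched and the hand is clear.

```bash
python3 -c "
from bench import ctrl
print(ctrl.hand_in())"
```

```text
the job is handed in; nothing more can be done
None
```

I pushed the selector lever home in the red-dot slot using only the shut fingertips; the last picture shows it there, the bystanders unmoved and the hand clear, and the job is handed in (no verdict was returned).

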